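# Pack, cover and seal a tray of pistons

### The job

Pack the loose pistons for dispatch: stand every piston that is on the bench, crown up, in a pocket of its own in the blue tray, then lower the holed aluminium plate over the tray's two pins until it lies flush. Slide the covered tray along the bench (do not lift it) by its red handle until the orange spot is directly under the tip of the sealing press, press the green button with it there, and then draw the tray back so that the spot is at least 10 cm clear of the tip. Leave the carton, the ring stack and the tape roll where they are, and do not bump the press.

Things in the scene. Friction and masses are not known exactly. Their poses are not given: they have to be found in the camera images.
- tray: loose blue plastic transport tray, 84 (x) x 280 (y) mm, 0.5 kg, with a row of four open pockets along its y between two end blocks (30 mm long, tops 56 mm above the underside) that each carry one steel locating pin; a red handle sticks out at the -y end. Origin: centre of the underside of its 84 x 280 mm base slab; z up, y along the row, away from the handle
- tray_cell0 (a point): transport tray: centre of the floor (8 mm above the tray's underside) of pocket 1 of 4, counted from the handle end; each pocket is 52 x 52 mm, walls 4 mm thick and 14 mm high (their tops 22 mm above the tray's underside)
- tray_cell1 (a point): transport tray: centre of the floor (8 mm above the tray's underside) of pocket 2 of 4, counted from the handle end; each pocket is 52 x 52 mm, walls 4 mm thick and 14 mm high (their tops 22 mm above the tray's underside)
- tray_cell2 (a point): transport tray: centre of the floor (8 mm above the tray's underside) of pocket 3 of 4, counted from the handle end; each pocket is 52 x 52 mm, walls 4 mm thick and 14 mm high (their tops 22 mm above the tray's underside)
- tray_cell3 (a point): transport tray: centre of the floor (8 mm above the tray's underside) of pocket 4 of 4, counted from the handle end; each pocket is 52 x 52 mm, walls 4 mm thick and 14 mm high (their tops 22 mm above the tray's underside)
- tray_seat (a point): where the origin of the plate comes to lie when the plate is flush: centre of the tray at the level of the end blocks' tops (56 mm above the tray's underside)
- tray_pin_a (a point): tip of the steel pin on the end block at the handle end, 125 mm from the tray's centre, on its long centre line. Both pins: 12 mm diameter, 22 mm high above the block, the upper 10 mm tapered to 5 mm
- tray_pin_b (a point): tip of the steel pin on the far end block, 125 mm from the tray's centre along +y and 24 mm off the centre line to +x (so the plate fits only one way round)
- tray_handle (a point): gripping point of the tray's red handle: an upright tab 14 mm thick (tray x), 56 mm long (tray y), 50 mm high, standing out from the handle end; the point lies on its middle plane, 172 mm from the tray's centre, 40 mm above the underside
- plate: loose aluminium cover plate, 84 (x) x 280 (y) x 8 mm, 0.25 kg, lying flat on the bench at the start, with two 16 mm through holes at (0, -125) and (24, 125) mm, a window of 36 x 210 mm in the middle (narrower than a piston), and a black bridge handle across its middle. Origin: centre of its underside; z up. When seated, its axes agree with the tray's
- plate_handle (a point): gripping point at the middle of the plate's bridge handle: a bar 12 mm thick (plate y), 72 mm long (plate x), 26 to 44 mm above the plate's underside; the point is 35 mm above the underside. The bar's legs are at x = -30 and +30 mm; the free gap under the bar is over the window
- plate_mark (a point): centre of the orange spot (18 mm across) on top of the plate, at (-18, 125) mm in the plate's frame, 8 mm above its underside, beside the far hole
- piston0: aluminium engine piston, a solid cylinder of 46 mm diameter, 44 mm high, 0.1 kg, standing crown (ringed end) up on the bench; origin: centre of its underside, z up. May be absent (None): two to four pistons are there
- piston1: aluminium engine piston, a solid cylinder of 46 mm diameter, 44 mm high, 0.1 kg, standing crown (ringed end) up on the bench; origin: centre of its underside, z up. May be absent (None): two to four pistons are there
- piston2: aluminium engine piston, a solid cylinder of 46 mm diameter, 44 mm high, 0.1 kg, standing crown (ringed end) up on the bench; origin: centre of its underside, z up. May be absent (None): two to four pistons are there
- piston3: aluminium engine piston, a solid cylinder of 46 mm diameter, 44 mm high, 0.1 kg, standing crown (ringed end) up on the bench; origin: centre of its underside, z up. May be absent (None): two to four pistons are there
- press_tip (a point): lower end of the pointed brass tip of the sealing press, fixed to the bench, 90 mm above the bench (26 mm above the spot's level when the plate is seated on the tray)
- seal_top (a point): centre of the top of the green push button (40 mm across) of the press, in a yellow housing fixed to the bench
- seal (a joint): travel of the green button, m: 0 released, 0.007 fully down (5 N); it springs back
- carton: bystander: open cardboard carton, blue and red, 80 x 110 x 70 mm, origin: centre of its underside
- rings: bystander: stack of dark piston rings, 60 mm across, 22 mm high, origin: centre of its underside
- tape: bystander: roll of brown tape, 90 mm across, 35 mm high, origin: centre of its underside
- press: the blue sealing press, fixed; origin on the bench exactly below its tip. Its head (32 mm across) starts 122 mm above the bench, its arm (42 mm wide, underside at 192 mm) runs towards +y to a column 60 mm square centred 165 mm from the tip; its base plate, 160 mm wide and 16 mm high, starts 90 mm from the tip in +y

How it is judged:
On the way, in this order (a step that is already met when the one before it is completed fails the run):
1. every piston stands in a pocket of the tray ((distance between piston0 and tray_cell0 below 0.008 m or distance between piston0 and tray_cell1 below 0.008 m or distance between piston0 and tray_cell2 below 0.008 m or distance between piston0 and tray_cell3 below 0.008 m) and angle between each of piston0, piston1, piston2, piston3's own z axis and vertical below 0.12 rad and (distance between piston1 and tray_cell0 below 0.008 m or distance between piston1 and tray_cell1 below 0.008 m or distance between piston1 and tray_cell2 below 0.008 m or distance between piston1 and tray_cell3 below 0.008 m) and (distance between piston2 and tray_cell0 below 0.008 m or distance between piston2 and tray_cell1 below 0.008 m or distance between piston2 and tray_cell2 below 0.008 m or distance between piston2 and tray_cell3 below 0.008 m) and (distance between piston3 and tray_cell0 below 0.008 m or distance between piston3 and tray_cell1 below 0.008 m or distance between piston3 and tray_cell2 below 0.008 m or distance between piston3 and tray_cell3 below 0.008 m)), for 0.2 s.
2. the plate is over both pins and flush on the tray, the pistons in their pockets (all of step 1 and distance between plate and tray_seat below 0.005 m and angle between the z axis of plate and the z axis of tray, either way round below 0.02 rad and angle between plate's own z axis and vertical below 0.1 rad), for 0.2 s.
3. the covered tray rests with the orange spot under the press tip (distance between plate and tray_seat below 0.005 m and angle between the z axis of plate and the z axis of tray, either way round below 0.02 rad and angle between plate's own z axis and vertical below 0.1 rad and horizontal distance between plate_mark and press_tip below 0.007 m and linear speed of each of tray, plate below 0.02 m/s), for 0.3 s.
4. the button is pressed while the spot is under the tip and the plate is flush (distance between plate and tray_seat below 0.005 m and angle between the z axis of plate and the z axis of tray, either way round below 0.02 rad and angle between plate's own z axis and vertical below 0.1 rad and horizontal distance between plate_mark and press_tip below 0.007 m and value of joint seal above 0.004 m).
At the end, for the whole second after the job is handed in: Every piston stands upright within 8 mm of a pocket's floor centre, the plate lies on the tray within 5 mm and 0.02 rad of its seat, the orange spot is more than 90 mm (level distance) from the press tip, tray and plate are at rest on the bench and the button is up (all of step 2 and linear speed of each of tray, plate below 0.02 m/s and horizontal distance between plate_mark and press_tip above 0.09 m and height (world z) of tray below 0.005 m and value of joint seal below 0.002 m); the robot touches nothing.
It fails at once if a bystander is moved by more than 30 mm (distance of any of carton, rings, tape from where it was at the start of the episode above 0.03 m).
It fails at once if the tray is lifted off the bench by more than 25 mm (height (world z) of tray above 0.025 m).
It fails at once if the press is struck by the tray, plate or robot with more than 25 N (contact force between press and the arm above 25 N or contact force between press and the fingers above 25 N or contact force between press and tray above 25 N or contact force between press and plate above 25 N).
Of piston0, piston1, piston2, piston3 only 2 to 4 are there at a start; the rules pass over those that are not, and their reading is None.
At some moment in a run one of piston0, piston1, piston2, piston3, plate may be knocked a few centimetres aside while the robot is not near it.
Once in a run the grip may slacken for a moment while it holds something.
It also fails if it takes over 200 s, if anything falls off the work surface, if the arm or the gripper's body presses on something with over 40 N, if the wrist force passes 120 N, or if a joint passes its speed limit or range.

### The arm

A 6-joint arm with a two-finger parallel gripper is mounted at the origin on the work surface. World frame = base frame: x ahead of the robot, y to its left, z up, the work surface at z = 0. Lengths are in m, angles in rad, forces in N, time in s.
With the tool pointing down it reaches from about 0.25 to 0.725 m from the base axis. Payload 4 kg.
Tool frame: the origin (TCP) lies on the centre line of the jaws, within the pads' length; the fingertips stand 25 mm ahead of it and the grasp point (between the pads) lies 6 mm ahead of it; z points along the fingers, y is the line along which they close (so a half turn about z gives the same grasp; the last joint's range is limited). The gripper opens to 85 mm and grips with 20 to 120 N. Pads are 22 mm wide; open, the fingers measure 114 mm over their backs; the gripper's body (76 mm by 85 mm) begins 54 mm behind the grasp point. The pads swing forward as they close: fully open they stand 13 mm farther back than shut.
Start: joints at [-1.236, 0.241, 0.005, 1.335, 0, 1.571], TCP at [0.164, -0.472, 0.256] pointing down, gripper open.
Joint ranges: [-2.72, 2.72], [-1.05, 1.87], [-1.09, 1.28], [-1.99, 2.15], [-1.42, 1.44], [-3.14, 3.14]. Speed limits (rad/s): [2.79, 2.79, 3.14, 3.14, 3.14, 3.14].

### API

Orientations are given as a rotation vector (axis times angle).
In Python, from plant import env, snapshot, order gives the robot as it stands.
- The arm moves only by the shell command python3 -m pendant 'ROWS'. ROWS is JSON, a list of rows, each a list of 5 numbers: the opening, from 0 (shut) to 1 (fully open), then the shift along the world's x, y, z in mm, then the turn about the world's z in rad. A call has 1 to 5 rows; each row shifts and turns the commanded pose from where the row before left it; what a row does not reach is not made up. A row lasts 1/10 s, in which the tool goes at most 50 mm and 8.59 degrees, less where a joint would pass 70% of its speed; a pose out of reach is approached as far as the arm can. A call with a gripper value outside its range is refused whole. The fingers move at their own pace and stop on an object; the grip force is fixed at half the most. Time passes only in rows, so rows that do not move let the fingers close. It gives the time, the measured TCP pose, the force, the opening and the grip force at its end, in the units of the state.
- env.state(): the state, without advancing time (a new reading comes with each control period).
- snapshot(name): name is "scene" or "top" or "wrist"; returns a dict with "color" (420x560x3 uint8, red, green, blue), "range_z" (420x560 float32, m along the optical axis (not along the pixel's ray), 0 where there is no reading), "fx", "fy", "cx", "cy" (pixels), "D" ([k1, k2, p1, p2, k3] as OpenCV has them; the pictures are not rectified), "view" (4x4, takes a point from world to camera coordinates); the wrist camera has in their place "hand_eye" (4x4, takes a point from camera to tool coordinates, whose origin is the TCP and whose axes are the flange's). Camera axes: x right, y down, z forward; pixel columns grow to the right and rows downward; lengths in m; the calibration is good to about 2 mm. A picture is of the moment at which its call begins: read the wrist's pose just before it.
- order.hand_in(): hands the job in; it is judged then, once.
The state is a dict: "clock": time; "joint_positions": joint angles; "joint_velocities": joint speeds; "effort": joint torques, N m; "ee_pos": TCP position; "orientation": TCP orientation; "wrist_force": force on the tool from outside, world axes, zero at the start; "torque": the same for the moment, N m; "gripper_width": finger opening in m; "grip_force": force on a finger pad.
Only numpy, scipy, OpenCV 4.12 (cv2) and the standard library are available. Lean on these libraries where they do the work, as an engineer would, in place of code of your own. Each camera call takes 0.05 s, during which the arm holds its last target. There are 200 camera calls.

## Working session

There is one attempt and no reset: what is moved stays moved. The work goes in short steps, Python scripts to look and compute and a shell command to move; the robot and the scene stay as the last step left them, time stands still between calls to the robot, and variables do not carry over. Pictures are saved under pics/ and viewed, at most 14 in all, crops included, and the job is handed in when it is done.

```bash
ls; mkdir -p pics
cat > h.py <<'E'
import numpy as np, cv2
from plant import env, snapshot, order
def snap(n,fn=None):
    st=env.state(); s=snapshot(n)
    if fn: cv2.imwrite('pics/'+fn, s['color'][:,:,::-1])
    if 'view' in s: T=np.linalg.inv(s['view'])
    else:
        E=np.eye(4); E[:3,:3]=cv2.Rodrigues(np.array(st['orientation'],float))[0]; E[:3,3]=st['ee_pos']; T=E@s['hand_eye']
    s['T']=T; s['K']=np.array([[s['fx'],0,s['cx']],[0,s['fy'],s['cy']],[0,0,1.]])
    return s
def cast(s,uv,z):
    uv=np.array(uv,float).reshape(-1,1,2)
    p=cv2.undistortPoints(uv,s['K'],np.array(s['D'],float)).reshape(-1,2)
    d=np.c_[p,np.ones(len(p))]@s['T'][:3,:3].T; o=s['T'][:3,3]
    return o+d*((z-o[2])/d[:,2])[:,None]
def cloud(s):
    h,w=s['range_z'].shape; v,u=np.mgrid[:h,:w]
    p=cv2.undistortPoints(np.stack([u,v],-1).reshape(-1,1,2).astype(float),s['K'],np.array(s['D'],float)).reshape(-1,2)
    z=s['range_z'].reshape(-1,1)
    P=np.c_[p*z,z]@s['T'][:3,:3].T+s['T'][:3,3]
    P[z[:,0]==0]=np.nan
    return P.reshape(h,w,3)
E
python3 - <<'E'
from h import *
for n in ('top','scene'):
    s=snap(n,n+'1.png'); print(n,s['T'].round(3).tolist())
s=env.state(); print(s)
E
```

```text
pics
top [[0.019, -0.998, 0.059, 0.582], [-1.0, -0.018, 0.018, -0.036], [-0.016, -0.059, -0.998, 0.885], [0.0, 0.0, 0.0, 1.0]]
scene [[-0.557, 0.618, -0.555, 1.273], [0.83, 0.428, -0.356, 0.385], [0.018, -0.659, -0.752, 0.969], [0.0, 0.0, 0.0, 1.0]]
{'clock': 0.1, 'joint_positions': array([-1.23597808e+00,  2.41313521e-01,  3.86776837e-03,  1.33521404e+00,
       -2.06920068e-05,  1.57079824e+00]), 'joint_velocities': array([-0.00068443, -0.00284549,  0.00428356, -0.00132005,  0.00044643,
        0.00076554]), 'effort': array([-2.29443685e-04, -3.73138618e+01,  2.53009665e+01,  1.08427234e-02,
        3.38338918e-05, -5.71385456e-06]), 'ee_pos': array([ 0.16412235, -0.47174553,  0.25551736]), 'orientation': array([-3.09586465e+00, -5.23169571e-01,  5.19489937e-04]), 'wrist_force': array([-0.64303951,  0.56122329, -0.16729373]), 'torque': array([-0.02393549, -0.05475172, -0.03617607]), 'grip_force': 0.0, 'gripper_width': 0.0855709412164709}
```

View pics/top1.png

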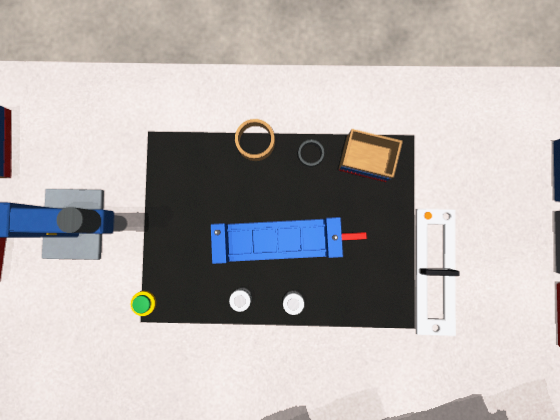

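View pics/scene1.png

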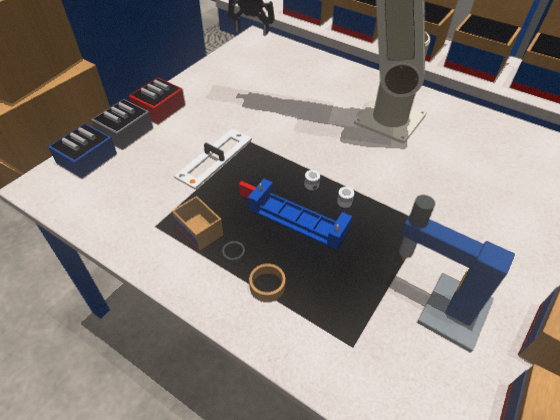

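The top view has image up = +x and right = −y. It shows two pistons at (240,300) and (293,303), and the tray with its pins at about (217,232) and (335,237) and its red handle at (355,237). The plate is at the right, with its spot at (428,215) and bar at (438,271). The button is at (143,303). The press is at left, with its head around (125,222). The scene view confirms only two pistons.

```bash
cat > m.py <<'E'
from h import *
def blobs(mask,amin=15):
    n,l,st,c=cv2.connectedComponentsWithStats(mask.astype(np.uint8)); return [(c[i],st[i,4],l==i) for i in range(1,n) if st[i,4]>=amin]
E
python3 - <<'E'
from m import *
np.set_printoptions(suppress=True,precision=4)
s=snap('top'); C=cloud(s); h=cv2.cvtColor(s['color'],cv2.COLOR_RGB2HSV); H,S,V=[h[...,i].astype(int) for i in range(3)]
Z=C[...,2]
print('bench z',np.nanmedian(Z[180:200,160:220]),np.nanmedian(Z[310:320,330:400]))
def rep(n,m,z,amin=15):
    for c,a,M in blobs(m,amin): print(n,c.round(1),a,cast(s,c,z)[0].round(4),'depthmed',np.nanmedian(C[M],0).round(4))
u=np.arange(560)[None,:];v=np.arange(420)[:,None]
box=lambda a,b,c,d:(u>a)&(u<b)&(v>c)&(v<d)
rep('piston',(Z>0.03)&box(215,330,280,325),.044,50)
rep('green',(H>45)&(H<80)&(S>120)&box(120,170,280,330),.05)
rep('yellow',(H>22)&(H<35)&(S>120)&box(120,170,280,330),.05)
rep('red',((H<6)|(H>174))&(S>150)&box(330,380,220,250),.05)
rep('orange',(H>6)&(H<22)&(S>150)&box(415,460,205,340),.008)
rep('bar',(V<60)&box(417,470,255,285),.044,30)
blue=(H>100)&(H<125)&(S>120)&box(200,350,210,270)
m=blue&(Z>0.045)
rep('blk',m,.056,100)
for c,a,M in blobs(m,100):
    r=cv2.minAreaRect(np.argwhere(M)[:,::-1].astype(np.float32)); print(r, cast(s,cv2.boxPoints(r),.056)[:,:2].round(4).tolist())
pl=(V>150)&(S<60)&(Z>0.004)&(Z<.02)&box(410,465,200,340)
for c,a,M in blobs(pl,300):
    r=cv2.minAreaRect(np.argwhere(M)[:,::-1].astype(np.float32)); print('plate',a,r, cast(s,cv2.boxPoints(r),.008)[:,:2].round(4).tolist())
# pins: high points
pm=(Z>.062)&box(205,345,215,265)
rep('pin',pm,.078,2)
for n in('top','scene'):
    s2=snap(n);P=cloud(s2); sel=(P[...,1]>.1)&(P[...,2]>.03)&(P[...,0]>.2)&(P[...,2]<.5)
    Q=P[sel]; print(n,len(Q))
    for lo,hi in((.08,.118),(.124,.15),(.15,.19),(.195,.3)):
        q=Q[(Q[:,2]>lo)&(Q[:,2]<hi)]
        if len(q): print(lo,hi,len(q),np.percentile(q,[2,50,98],axis=0).round(3).tolist())
E
```

```text
bench z 0.0018241576727753284 0.002096200656801106
piston [239.7 300.2] 377 [0.4411 0.059  0.044 ] depthmed [0.4415 0.0586 0.0447]
piston [293.  303.4] 373 [ 0.4368 -0.0563  0.044 ] depthmed [ 0.4375 -0.0563  0.0448]
green [140.9 303.8] 250 [0.4302 0.2709 0.05  ] depthmed [0.4252 0.2805 0.0235]
yellow [144.5 302.5] 227 [0.4331 0.2632 0.05  ] depthmed [0.429  0.2726 0.0124]
red [354.1 235.9] 187 [ 0.5848 -0.1855  0.05  ] depthmed [ 0.5847 -0.187   0.0507]
orange [427.7 215. ] 40 [ 0.6354 -0.3584  0.008 ] depthmed [ 0.6353 -0.3576  0.01  ]
bar [439.2 271.8] 189 [ 0.5113 -0.3692  0.044 ] depthmed [ 0.5112 -0.3687  0.0444]
blk [333.7 237.3] 545 [ 0.5808 -0.1409  0.056 ] depthmed [ 0.5797 -0.1408  0.0569]
blk [218.5 243.9] 555 [0.5619 0.1065 0.056 ] depthmed [0.5616 0.1061 0.0568]
((333.74127197265625, 237.35995483398438), (39.235939025878906, 14.65889835357666), 86.42366790771484) [[0.6215, -0.1222], [0.6241, -0.1536], [0.5403, -0.1596], [0.5377, -0.1285]]
((218.3726043701172, 243.44281005859375), (39.04944610595703, 14.77884292602539), 87.61405944824219) [[0.6039, 0.1257], [0.6058, 0.09
[... 300 characters left out ...]
 -0.1406  0.0725]
top 4107
0.08 0.118 53 [[0.571, 0.426, 0.081], [0.575, 0.43, 0.1], [0.63, 0.433, 0.116]]
0.124 0.15 147 [[0.571, 0.277, 0.124], [0.593, 0.286, 0.138], [0.629, 0.433, 0.149]]
0.15 0.19 202 [[0.571, 0.277, 0.15], [0.596, 0.428, 0.166], [0.63, 0.434, 0.188]]
0.195 0.3 3017 [[0.575, 0.272, 0.203], [0.6, 0.361, 0.239], [0.626, 0.441, 0.299]]
scene 9977
0.08 0.118 1575 [[0.492, 0.431, 0.081], [0.631, 0.608, 0.102], [0.81, 0.651, 0.118]]
0.124 0.15 368 [[0.59, 0.282, 0.124], [0.63, 0.442, 0.137], [0.633, 0.488, 0.15]]
0.15 0.19 531 [[0.607, 0.283, 0.151], [0.63, 0.448, 0.169], [0.633, 0.487, 0.189]]
0.195 0.3 3722 [[0.58, 0.277, 0.197], [0.62, 0.383, 0.236], [0.632, 0.485, 0.297]]
```

```bash
for i in 1; do :; done
python3 -m pendant '[[1,24,39,8,0.11],[1,24,39,8,0.11],[1,24,39,8,0.11],[1,24,39,8,0.11],[1,24,39,8,0.11]]' && python3 -m pendant '[[1,24,39,8,0.11],[1,24,39,8,0.11],[1,24,39,8,0.11],[1,24,39,8,0.11],[1,24,39,8,0.11]]' && python3 -m pendant '[[1,24,39,0,0.11],[1,24,39,0,0.1],[1,0,0,0,0],[1,0,0,0,0]]'
python3 - <<'E'
from m import *
np.set_printoptions(suppress=True,precision=4)
s=snap('wrist','w1.png'); print(s['hand_eye'],s['T'])
st=env.state(); print(st['ee_pos'],st['orientation'],st['joint_positions'],st['clock'])
E
```

```text
clock: 0.75
ee_pos: [0.2847, -0.2756, 0.2966]
orientation: [2.836, 1.35, 0.0]
wrist_force: [1.4, 0.4, 0.0]
gripper_width: 0.0852
grip_force: 0.0
clock: 1.25
ee_pos: [0.4049, -0.0804, 0.3368]
orientation: [2.362, 2.07, 0.0]
wrist_force: [0.6, -1.3, 0.9]
gripper_width: 0.0855
grip_force: 0.0
clock: 1.65
ee_pos: [0.4523, -0.0034, 0.3358]
orientation: [-2.135, -2.304, 0.002]
wrist_force: [-0.0, -1.0, 1.2]
gripper_width: 0.0854
grip_force: 0.0
[[ 0.0002 -0.9551 -0.2961  0.0766]
 [ 1.      0.      0.0005 -0.0019]
 [-0.0004 -0.2961  0.9551 -0.1173]
 [ 0.      0.      0.      1.    ]] [[ 0.9971  0.0731  0.0216  0.4447]
 [ 0.0762 -0.9523 -0.2956  0.0729]
 [-0.001   0.2964 -0.9551  0.4531]
 [ 0.      0.      0.      1.    ]]
[ 0.4519 -0.0043  0.336 ] [-2.1372 -2.3018  0.0018] [-0.0091  0.1243  0.0673  1.515  -0.0005  1.4875] 1.7
```

View pics/w1.png

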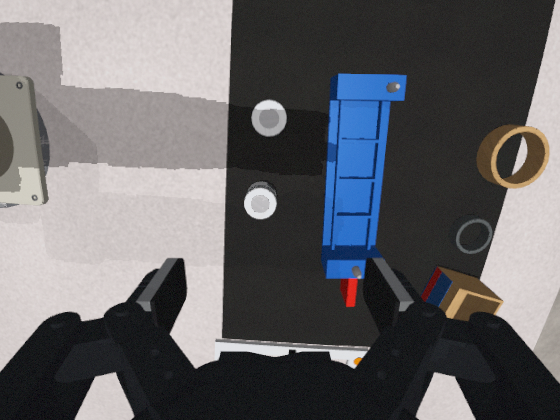

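The wrist view shows pistons at about (269,118) and (260,202), the tray pins at (392,88) and (357,270), and the red handle at (350,290). I'll measure from here and compare with the top view.

```bash
cat > meas.py <<'E'
from m import *
np.set_printoptions(suppress=True,precision=4)
def measure(s):
    C=cloud(s); h=cv2.cvtColor(s['color'],cv2.COLOR_RGB2HSV); H,S,V=[h[...,i].astype(int) for i in range(3)]
    Z=C[...,2]; X=C[...,0];Y=C[...,1]
    reg=(X>.35)&(X<.68)&(Y>-.22)&(Y<.22)
    for c,a,M in blobs((S<60)&(V>90)&(Z>.038)&(Z<.06)&reg,100):
        (p,r)=cv2.minEnclosingCircle(np.argwhere(M)[:,::-1].astype(np.float32))
        hull=cv2.convexHull(np.argwhere(M)[:,::-1].astype(np.int32)); mo=cv2.moments(hull); g=(mo['m10']/mo['m00'],mo['m01']/mo['m00'])
        z=np.nanmedian(C[M][:,2]); print('piston',a,cast(s,[g],z)[0],C[M][:,:2].min(0),C[M][:,:2].max(0))
    blue=(H>100)&(H<125)&(S>120)&reg&(Z>.048)&(Z<.062)
    b=[]
    for c,a,M in blobs(blue,200):
        M=cv2.morphologyEx(M.astype(np.uint8),cv2.MORPH_CLOSE,np.ones((15,15)))>0
        r=cv2.minAreaRect(np.argwhere(M)[:,::-1].astype(np.float32)); w=cast(s,cv2.boxPoints(r),.056)[:,:2]; print('blk',a,w.mean(0),w.tolist()); b.append(w.mean(0))
    for c,a,M in blobs((Z>.066)&(Z<.09)&reg&(X>.5),4): 
        print('pin',c,a,cast(s,c[None],.078)[0],np.nanmedian(C[M],0))
    for c,a,M in blobs(((H<6)|(H>174))&(S>150)&(Z>.044)&(Y>-.24)&(Y<.15)&(X>.5)&(X<.68)&(Z<.056),15): print('handle',a,cast(s,c[None],.05)[0])
if __name__=='__main__':
    measure(snap('wrist')); print('top'); measure(snap('top'))
E
python3 meas.py
```

```text
piston 991 [0.4376 0.0615 0.0437] [0.4155 0.0391] [0.4601 0.0837]
piston 812 [ 0.4333 -0.0541  0.0437] [ 0.4108 -0.0778] [ 0.4558 -0.0321]
blk 1681 [0.5603 0.1084] [[0.5151785788780034, 0.11958387939257833], [0.6007996951273394, 0.1272938915746811], [0.6063223449631489, 0.09714220668792736], [0.5189350071936576, 0.08953656731755415]]
blk 696 [ 0.5695 -0.1394] [[0.5329745379850404, -0.1255375205447595], [0.6009611651584719, -0.12082732183521339], [0.6067761238904528, -0.1533385192841666], [0.5371478242293376, -0.15800441841007412]]
pin [394.2442  85.4767] 86 [0.5807 0.1094 0.078 ] [0.5824 0.1101 0.0725]
pin [357.3175 272.9365] 63 [ 0.5747 -0.1359  0.078 ] [ 0.5766 -0.1387  0.0725]
handle 265 [ 0.58   -0.1839  0.05  ]
top
piston 279 [0.4405 0.0628 0.0448] [0.4176 0.043 ] [0.4627 0.0825]
piston 366 [ 0.4367 -0.0563  0.0449] [ 0.4138 -0.078 ] [ 0.4587 -0.0346]
blk 536 [ 0.5809 -0.1411] [[0.6215268059856816, -0.12250231762826097], [0.6240600199316464, -0.15360980016243844], [0.5403375018295796, -0.15963081589744293], [0.5377655665291265, -0.1287239686787347]]
blk 539 [0.563 0.107] [[0.6038778275359504, 0.1257973910088055], [0.6058371290557059, 0.09427457284557732], [0.522170918768498, 0.08828116422647157], [0.5201967779794969, 0.11960371364824497]]
pin [216.5 232. ] 26 [0.5873 0.1076 0.078 ] [0.5873 0.1081 0.0728]
pin [334.88 237.28] 25 [ 0.581  -0.1406  0.078 ] [ 0.5815 -0.1408  0.0748]
handle 159 [ 0.584  -0.1852  0.05  ]
```

```bash
python3 -m pendant '[[1,-8,-25,-40,0],[1,-8,-26,-50,0],[1,0,0,-50,0],[1,0,0,-50,0],[1,0,0,-50,0]]' && python3 -m pendant '[[1,0,0,-35,0],[1,0,0,-21,0],[1,0,0,0,0],[1,0,0,0,0]]' && python3 -m pendant '[[0,0,0,0,0],[0,0,0,0,0],[0,0,0,0,0],[0,0,0,0,0],[0,0,0,0,0]]'
```

```text
clock: 2.3
ee_pos: [0.4367, -0.0539, 0.1015]
orientation: [2.141, 2.296, 0.002]
wrist_force: [1.7, 0.7, -0.5]
gripper_width: 0.0853
grip_force: 0.0
clock: 2.7
ee_pos: [0.4372, -0.0531, 0.047]
orientation: [2.14, 2.3, -0.0]
wrist_force: [1.4, -0.1, 0.3]
gripper_width: 0.0855
grip_force: 0.0
clock: 3.2
ee_pos: [0.4382, -0.0523, 0.0481]
orientation: [2.136, 2.3, 0.002]
wrist_force: [-2.3, 0.5, 9.3]
gripper_width: 0.0437
grip_force: 60.3
```

```bash
python3 -m pendant '[[0,0,0,20,0],[0,0,0,30,0],[0,15,1,20,0],[0,25,2,0,0],[0,25,2,0,0]]' && python3 -m pendant '[[0,25,1,0,0],[0,25,1,0,0],[0,18,1,0,0],[0,0,0,0,0],[0,0,0,0,0]]'
cat > held.py <<'E'
from meas import *
from scipy.optimize import least_squares
np.set_printoptions(suppress=True,precision=4)
st=env.state(); p=np.array(st['ee_pos']); s=snap('scene','sc_%d.png'%(st['clock']*100)); C=cloud(s)
h=cv2.cvtColor(s['color'],cv2.COLOR_RGB2HSV); H,S,V=[h[...,i].astype(int) for i in range(3)]
q=C[(S<60)&(V>70)&(np.abs(C[...,2]-(p[2]-.035))<.012)&(np.hypot(C[...,0]-p[0],C[...,1]-p[1])<.035)]
r=least_squares(lambda c:np.hypot(q[:,0]-c[0],q[:,1]-c[1])-.023,p[:2]+[-.01,-.01] ,loss='soft_l1',f_scale=.002)
print('tcp',p,'piston scene',len(q),r.x,np.sqrt(np.mean(r.fun**2)), q.min(0),q.max(0))
measure(s)
E
python3 held.py
```

```text
clock: 3.7
ee_pos: [0.5037, -0.047, 0.1182]
orientation: [2.136, 2.3, 0.003]
wrist_force: [-0.4, -1.0, -1.1]
gripper_width: 0.0435
grip_force: 61.8
clock: 4.2
ee_pos: [0.5697, -0.0439, 0.1162]
orientation: [-2.137, -2.302, 0.001]
wrist_force: [-1.0, -0.1, -0.3]
gripper_width: 0.044
grip_force: 61.8
tcp [ 0.5697 -0.0439  0.1162] piston scene 60 [ 0.5713 -0.0479] 0.001307442851548478 [ 0.5648 -0.0624  0.0694] [ 0.5973 -0.0246  0.0925]
piston 153 [0.4439 0.0608 0.0422] [0.4162 0.0386] [0.4652 0.0831]
blk 238 [ 0.5854 -0.1388] [[0.6282107393472594, -0.152270884696924], [0.533950290615936, -0.15966234037931998], [0.543301508459343, -0.12448567249910053], [0.6359381793657498, -0.11866980134791377]]
blk 282 [0.5675 0.1087] [[0.6120511805581111, 0.09658529904583202], [0.5194553594321065, 0.08882439627446592], [0.5236183027956182, 0.12167949979473319], [0.6149865802433166, 0.1279030238585372]]
pin [260.1538 185.9231] 13 [ 0.5885 -0.1361  0.078 ] [ 0.5837 -0.1401  0.0715]
pin [290.3333 200.2308] 78 [ 0.5854 -0.0377  0.078 ] [ 0.5885 -0.0337  0.0788]
pin [336.9412 227.2353] 17 [0.5953 0.1122 0.078 ] [0.5913 0.1101 0.0714]
handle 66 [ 0.5884 -0.1851  0.05  ]
```

```bash
python3 -m pendant '[[0,4,3,-20,0],[0,0,0,-18,0],[0,0,0,0,0],[0,0,0,-4,0],[0,0,0,0,0]]' && python3 -m pendant '[[0,0,0,-3,0],[0,0,0,0,0]]' && python3 -m pendant '[[0,0,0,-4,0],[0,0,0,0,0]]'; python3 held.py | head -1
```

```text
clock: 4.75
ee_pos: [0.5741, -0.0412, 0.0749]
orientation: [2.138, 2.302, 0.0]
wrist_force: [-0.0, -0.2, -0.9]
gripper_width: 0.0437
grip_force: 61.8
clock: 4.95
ee_pos: [0.5744, -0.0411, 0.0718]
orientation: [2.137, 2.302, 0.001]
wrist_force: [-0.7, 0.5, -0.7]
gripper_width: 0.0437
grip_force: 61.8
clock: 5.15
ee_pos: [0.5739, -0.0411, 0.067]
orientation: [-2.137, -2.302, 0.001]
wrist_force: [-0.8, 0.0, -0.7]
gripper_width: 0.0437
grip_force: 61.8
tcp [ 0.5739 -0.0411  0.067 ] piston scene 46 [ 0.576  -0.0451] 0.001092670524881566 [ 0.5695 -0.0583  0.023 ] [ 0.6017 -0.0216  0.0435]
```

```bash
python3 -m pendant '[[0,0,0,-5,0],[0,0,0,0,0]]' && python3 -m pendant '[[0,0,0,-3,0],[0,0,0,0,0]]'  && python3 -m pendant '[[0,0,0,-2,0],[0,0,0,0,0]]'
```

```text
clock: 5.4
ee_pos: [0.5738, -0.041, 0.0616]
orientation: [-2.137, -2.301, 0.001]
wrist_force: [-0.4, 0.4, -0.7]
gripper_width: 0.0436
grip_force: 61.8
clock: 5.6
ee_pos: [0.5739, -0.0411, 0.0589]
orientation: [-2.137, -2.302, 0.001]
wrist_force: [0.3, 1.1, -0.7]
gripper_width: 0.0442
grip_force: 61.8
clock: 5.8
ee_pos: [0.5741, -0.0411, 0.0571]
orientation: [-2.138, -2.302, 0.0]
wrist_force: [0.5, 0.3, -1.1]
gripper_width: 0.0441
grip_force: 61.8
```

Now I'll seat and release it, go up, and look from the wrist at both pistons.

```bash
python3 -m pendant '[[0,0,0,-1,0],[0.75,0,0,0,0],[0.75,0,0,0,0],[0.75,0,0,0,0]]' && python3 -m pendant '[[0.75,0,0,20,0],[0.9,0,0,40,0],[1,-25,20,40,0],[1,-40,20,40,0],[1,-40,10,30,0]]'&& python3 -m pendant '[[1,-15,10,30,0],[1,0,0,30,0],[1,0,0,0,0],[1,0,0,0,0]]'
python3 meas.py
```

```text
clock: 6.2
ee_pos: [0.5745, -0.0411, 0.0566]
orientation: [2.138, 2.302, 0.0]
wrist_force: [-0.1, 0.2, -0.1]
gripper_width: 0.0641
grip_force: 0.0
clock: 6.7
ee_pos: [0.4774, 0.0058, 0.2201]
orientation: [2.136, 2.301, 0.003]
wrist_force: [-0.5, 0.6, -0.3]
gripper_width: 0.0855
grip_force: 0.0
clock: 7.1
ee_pos: [0.4627, 0.015, 0.279]
orientation: [2.136, 2.301, 0.003]
wrist_force: [0.4, 0.2, -0.6]
gripper_width: 0.0853
grip_force: 0.0
piston 1294 [0.4376 0.0615 0.0437] [0.4145 0.0382] [0.4602 0.0833]
piston 1045 [ 0.5712 -0.0419  0.0518] [ 0.5499 -0.0662] [ 0.5948 -0.0204]
blk 2136 [0.5599 0.1087] [[0.5184374265731355, 0.09082390666068842], [0.5152368398376458, 0.1202562134947287], [0.6002970957439904, 0.1267150324288831], [0.6055357803110876, 0.09708320382397641]]
blk 841 [ 0.5656 -0.1383] [[0.5369423191823267, -0.15680616933282093], [0.5327431124269447, -0.12351878687348976], [0.5933466818529489, -0.11966515604624091], [0.5992962071709356, -0.15303112662662022]]
pin [400.3445 100.4538] 119 [0.5805 0.1096 0.078 ] [0.5822 0.1101 0.0729]
pin [357.4321 308.358 ] 81 [ 0.5749 -0.1342  0.078 ] [ 0.5767 -0.1379  0.0723]
handle 318 [ 0.5803 -0.1845  0.05  ]
top
piston 346 [ 0.5755 -0.0448  0.053 ] [ 0.5537 -0.0668] [ 0.5969 -0.0233]
blk 537 [ 0.5809 -0.1411] [[0.6215268059856816, -0.12250231762826097], [0.6240600199316464, -0.15360980016243844], [0.5403375018295796, -0.15963081589744293], [0.5377655665291265, -0.1287239686787347]]
blk 537 [0.563  0.1071] [[0.6039533833050752, 0.12558777023262058], [0.605746733547544, 0.09419918299265224], [0.5220606489961616, 0.08862625388206458], [0.5202505531812728, 0.11981564324632245]]
pin [216.5 232. ] 26 [0.5873 0.1076 0.078 ] [0.5873 0.108  0.0731]
pin [334.7692 237.3077] 26 [ 0.581  -0.1404  0.078 ] [ 0.5815 -0.1408  0.0736]
handle 159 [ 0.584  -0.1852  0.05  ]
```

```bash
python3 -m pendant '[[1,-12,24,-30,0],[1,-11,24,-40,0],[1,0,0,-40,0],[1,0,0,-40,0],[1,0,0,-40,0]]' && python3 -m pendant '[[1,0,0,-25,0],[1,0,0,-16,0],[1,0,0,0,0],[1,0,0,0,0]]'
```

```text
clock: 7.7
ee_pos: [0.438, 0.0628, 0.0855]
orientation: [-2.136, -2.301, 0.003]
wrist_force: [0.2, -0.3, -0.7]
gripper_width: 0.0853
grip_force: 0.0
clock: 8.1
ee_pos: [0.4385, 0.0627, 0.0464]
orientation: [-2.137, -2.301, 0.003]
wrist_force: [-0.6, 0.2, -0.5]
gripper_width: 0.0854
grip_force: 0.0
```

```bash
python3 -m pendant '[[0,0,0,0,0],[0,0,0,0,0],[0,0,0,0,0],[0,0,0,0,0]]'
```

```text
clock: 8.5
ee_pos: [0.4403, 0.063, 0.0485]
orientation: [2.137, 2.301, 0.003]
wrist_force: [-0.5, -1.0, 4.5]
gripper_width: 0.0434
grip_force: 61.1
```

```bash
python3 -m pendant '[[0,0,0,20,0],[0,0,0,30,0],[0,15,-4,20,0],[0,23,-9,0,0],[0,23,-9,0,0]]' && python3 -m pendant '[[0,23,-9,0,0],[0,23,-9,0,0],[0,21,-8,0,0],[0,0,0,0,0],[0,0,0,0,0]]'; python3 held.py|head -1
```

```text
clock: 9.0
ee_pos: [0.5017, 0.0409, 0.1189]
orientation: [2.135, 2.301, 0.004]
wrist_force: [-0.1, 0.5, -1.4]
gripper_width: 0.0435
grip_force: 61.6
clock: 9.5
ee_pos: [0.5671, 0.0148, 0.117]
orientation: [-2.138, -2.301, 0.001]
wrist_force: [-0.8, 0.6, -1.9]
gripper_width: 0.0438
grip_force: 61.5
tcp [0.5671 0.0148 0.117 ] piston scene 69 [0.5685 0.0116] 0.0015731909946930173 [ 0.5682 -0.0048  0.0711] [0.5965 0.0343 0.093 ]
```

```bash
python3 -m pendant '[[0,2,0,-20,0],[0,0,0,-18,0],[0,0,0,0,0],[0,0,0,-4,0],[0,0,0,0,0]]' && python3 -m pendant '[[0,0,0,-4,0],[0,0,0,0,0]]' && python3 -m pendant '[[0,0,0,-4,0],[0,0,0,0,0]]'
```

```text
clock: 10.05
ee_pos: [0.5693, 0.0151, 0.0757]
orientation: [2.137, 2.302, 0.001]
wrist_force: [-0.2, 0.7, -1.0]
gripper_width: 0.0439
grip_force: 61.6
clock: 10.25
ee_pos: [0.5694, 0.015, 0.0714]
orientation: [2.137, 2.302, 0.0]
wrist_force: [-0.6, -0.0, -0.7]
gripper_width: 0.0439
grip_force: 61.6
clock: 10.45
ee_pos: [0.569, 0.0149, 0.0668]
orientation: [-2.137, -2.302, 0.001]
wrist_force: [-0.7, -0.5, -0.3]
gripper_width: 0.0437
grip_force: 61.6
```

```bash
python3 -m pendant '[[0,0,0,-6,0],[0,0,0,-4,0],[0,0,0,-1,0],[0,0,0,0,0]]' && python3 -m pendant '[[0.75,0,0,0,0],[0.75,0,0,0,0],[0.75,0,0,0,0],[0.75,0,0,20,0],[0.9,0,0,40,0]]' && python3 -m pendant '[[1,0,0,40,0],[1,0,0,50,0],[1,-10,-40,45,0],[1,-10,-45,0,0],[1,-10,-45,0,0]]' && python3 -m pendant '[[1,-10,-45,0,0],[1,-10,-45,0,0],[1,-8,-45,0,0],[1,0,-40,0,-0.04],[1,0,-40,0,-0.04]]'&& python3 -m pendant '[[1,0,-30,0,0],[1,0,0,0,0],[1,0,0,0,0]]'
cat > pl.py <<'E'
from meas import *
def plate(s):
    C=cloud(s); h=cv2.cvtColor(s['color'],cv2.COLOR_RGB2HSV); H,S,V=[h[...,i].astype(int) for i in range(3)]
    X,Y,Z=C[...,0],C[...,1],C[...,2]; reg=(X>.3)&(X<.72)&(Y<-.25)&(Y>-.5)
    for c,a,M in blobs((H>6)&(H<22)&(S>140)&reg,20): print('spot',a,cast(s,c[None],.008)[0])
    m=reg&(Z>.039)&(Z<.05)&(V<90)
    for c,a,M in blobs(m,60):
        r=cv2.minAreaRect(np.argwhere(M)[:,::-1].astype(np.float32)); w=cast(s,cv2.boxPoints(r),.044)[:,:2]; print('bar',a,cast(s,c[None],.044)[0],w.mean(0),w.tolist())
    m=reg&(Z>.0045)&(Z<.02)&(S<50)&(V>120)
    for c,a,M in blobs(m,1000):
        pts=cv2.convexHull(np.argwhere(M)[:,::-1].astype(np.int32)).reshape(-1,2); w=cast(s,pts,.008)[:,:2]
        r=cv2.minAreaRect(w.astype(np.float32)); print('plate',a,r)
if __name__=='__main__':
    plate(snap('wrist','wp.png')); print('top'); s=snap('top','t2.png'); plate(s); measure(s); print(env.state()['ee_pos'])
E
python3 pl.py
```

```text
clock: 10.85
ee_pos: [0.5692, 0.0149, 0.0566]
orientation: [-2.138, -2.302, 0.0]
wrist_force: [-2.6, -0.1, 4.8]
gripper_width: 0.044
grip_force: 62.0
clock: 11.35
ee_pos: [0.5664, 0.0148, 0.1131]
orientation: [-2.134, -2.298, 0.009]
wrist_force: [1.8, -0.9, 0.6]
gripper_width: 0.076
grip_force: 0.0
clock: 11.85
ee_pos: [0.5419, -0.1087, 0.2451]
orientation: [2.133, 2.301, 0.004]
wrist_force: [0.8, 0.1, 0.2]
gripper_width: 0.0852
grip_force: 0.0
clock: 12.35
ee_pos: [0.5126, -0.3247, 0.243]
orientation: [2.231, 2.212, 0.0]
wrist_force: [0.8, -0.2, 0.3]
gripper_width: 0.0854
grip_force: 0.0
clock: 12.65
ee_pos: [0.5127, -0.3532, 0.2423]
orientation: [-2.229, -2.212, -0.0]
wrist_force: [-0.8, -1.1, 0.6]
gripper_width: 0.0855
grip_force: 0.0
spot 156 [ 0.632  -0.3568  0.008 ]
bar 101 [ 0.7103 -0.2581  0.044 ] [ 0.7116 -0.2591] [[0.7003661026953523, -0.2544150589689685], [0.7124239819559259, -0.2486679083369323], [0.7228165520604953, -0.2637956473923764], [0.7105957187977967, -0.26964565948458125]]
bar 695 [ 0.5068 -0.3717  0.044 ] [ 0.5068 -0.3731] [[0.5019419605774823, -0.33770807963524
[... 679 characters left out ...]
-0.0689] [ 0.5992 -0.0254]
piston 350 [0.5703 0.0113 0.0529] [ 0.5484 -0.0107] [0.5917 0.0329]
blk 535 [ 0.5809 -0.1411] [[0.6215268059856816, -0.12250231762826097], [0.6240600199316464, -0.15360980016243844], [0.5403375018295796, -0.15963081589744293], [0.5377655665291265, -0.1287239686787347]]
blk 536 [0.563 0.107] [[0.6039533833050752, 0.12558777023262058], [0.6057562351282368, 0.09403314075475348], [0.5220703145725702, 0.08846126759611443], [0.5202505531812728, 0.11981564324632245]]
pin [216.5 232. ] 26 [0.5873 0.1076 0.078 ] [0.5873 0.108  0.0732]
pin [334.7692 237.3077] 26 [ 0.581  -0.1404  0.078 ] [ 0.5815 -0.141   0.0741]
handle 159 [ 0.584  -0.1852  0.05  ]
[ 0.5131 -0.3518  0.2428]
```

View pics/wp.png

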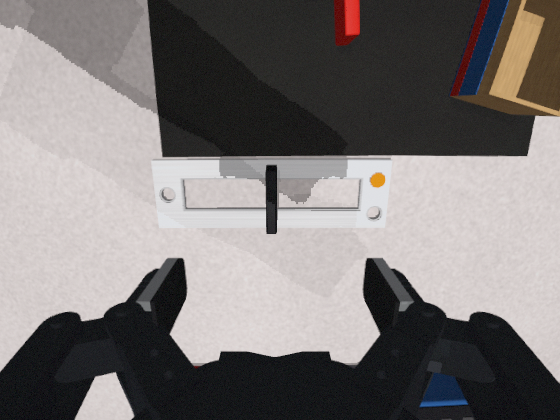

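View pics/t2.png

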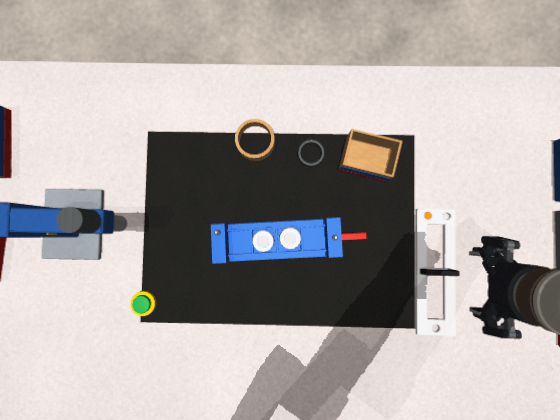

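The plate lies at about (272,195) in the wrist view, undisturbed, with the spot at (377,180). In the top view both pistons stand in pockets 2 and 3, at (290,238) and (263,240). I'll grip the bar next.

```bash
python3 -m pendant '[[1,-2,-10,-30,0],[1,-2,-10,-40,0],[1,0,0,-40,0],[1,0,0,-35,0],[1,0,0,0,0]]' && python3 -m pendant '[[0.6,0,0,0,0],[0.6,0,0,-20,0],[0.6,0,0,-20,0],[0.6,0,0,-12,0],[0.6,0,0,0,0]]'
```

```text
clock: 13.25
ee_pos: [0.506, -0.3687, 0.0925]
orientation: [-2.217, -2.209, 0.003]
wrist_force: [-2.1, 0.4, -0.8]
gripper_width: 0.0854
grip_force: 0.0
clock: 13.75
ee_pos: [0.5094, -0.3725, 0.0464]
orientation: [-2.227, -2.215, 0.0]
wrist_force: [-0.9, 0.2, -0.1]
gripper_width: 0.0508
grip_force: 0.0
```

```bash
python3 -m pendant '[[0,0,0,0,0],[0,0,0,0,0],[0,0,0,0,0],[0,0,0,0,0],[0,0,0,0,0]]' && python3 -m pendant '[[0,0,0,10,0],[0,0,0,15,0],[0,0,0,25,0],[0,0,0,25,0],[0,0,0,0,0]]'
```

```text
clock: 14.25
ee_pos: [0.51, -0.3736, 0.0478]
orientation: [2.226, 2.213, 0.001]
wrist_force: [-0.8, 1.1, 6.1]
gripper_width: 0.0102
grip_force: 62.5
clock: 14.75
ee_pos: [0.5111, -0.3743, 0.1251]
orientation: [2.223, 2.21, 0.002]
wrist_force: [0.2, -0.5, -1.5]
gripper_width: 0.0106
grip_force: 61.4
```

```bash
python3 -m pendant '[[0,0,0,15,0.05],[0,0,10,15,0.1],[0,4,20,0,0.12],[0,4,26,0,0.12],[0,4,26,0,0.12]]' && python3 -m pendant '[[0,5,26,0,0.12],[0,5,26,0,0.12],[0,5,26,0,0.12],[0,5,26,0,0.12],[0,5,26,0,0.12]]' && python3 -m pendant '[[0,5,26,0,0.12],[0,5,26,0,0.12],[0,5,26,0,0.12],[0,4,26,0,0.12],[0,4,26,0,0.06]]' && python3 -m pendant '[[0,5,10,0,0],[0,0,5,0,0],[0,0,0,0,0],[0,0,0,0,0]]'
cat > pv.py <<'E'
from meas import *
import sys
np.set_printoptions(suppress=True,precision=4)
st=env.state(); p=np.array(st['ee_pos']); R=cv2.Rodrigues(np.array(st['orientation'],float))[0]; print('tcp',p,'yaw',np.degrees(np.arctan2(R[1,1],R[0,1])))
for n in ('top','scene'):
    s=snap(n,n+'_%d.png'%(st['clock']*100)); C=cloud(s); zp=p[2]-.048+.008
    h=cv2.cvtColor(s['color'],cv2.COLOR_RGB2HSV); H,S,V=[h[...,i].astype(int) for i in range(3)]
    near=np.hypot(C[...,0]-p[0],C[...,1]-p[1])<.2
    for c,a,M in blobs((H>6)&(H<22)&(S>140)&near&(np.abs(C[...,2]-zp)<.02),8): print(n,'spot',a,cast(s,c[None],zp)[0])
    m=(np.abs(C[...,2]-zp)<.008)&near&(S<60)&(V>100)
    for c,a,M in blobs(m,150): 
        pts=np.argwhere(M)[:,::-1]; w=cast(s,pts,zp)[:,:2]; r=cv2.minAreaRect(w.astype(np.float32)); print(n,'plate',a,r)
E
python3 pv.py
```

```text
clock: 15.25
ee_pos: [0.5203, -0.2899, 0.1493]
orientation: [-1.591, -2.706, -0.0]
wrist_force: [0.0, 0.6, -2.4]
gripper_width: 0.0109
grip_force: 61.3
clock: 15.75
ee_pos: [0.5453, -0.1595, 0.1493]
orientation: [-0.719, -3.056, -0.0]
wrist_force: [0.1, -0.6, -1.8]
gripper_width: 0.0104
grip_force: 61.3
clock: 16.25
ee_pos: [0.5682, -0.0297, 0.1493]
orientation: [0.12, -3.137, -0.0]
wrist_force: [0.2, -0.1, -2.4]
gripper_width: 0.0106
grip_force: 61.3
clock: 16.65
ee_pos: [0.5737, -0.0168, 0.1506]
orientation: [0.113, -3.139, 0.001]
wrist_force: [0.5, -0.2, -2.6]
gripper_width: 0.0109
grip_force: 61.3
tcp [ 0.5737 -0.0168  0.1506] yaw 94.11299095206756
top plate 926 ((0.5836098194122314, -0.1292065680027008), (0.08406386524438858, 0.057910747826099396), 1.18488609790802)
scene spot 24 [0.5495 0.1057 0.1106]
scene plate 1599 ((0.5809555053710938, -0.015959978103637695), (0.08995036035776138, 0.28038302063941956), 3.9839229583740234)
```

```bash
python3 -m pendant '[[0,-1.5,1.5,-10,0],[0,0,0,-8,0],[0,0,0,0,0]]' && python3 -m pendant '[[0,0,0,-4,0],[0,0,0,-4,0],[0,0,0,0,0]]' && python3 -m pendant '[[0,0,0,-4,0],[0,0,0,0,0]]'
python3 pv.py
python3 - <<'E'
import cv2,glob,os
f=max(glob.glob('pics/scene_*.png'),key=os.path.getmtime); i=cv2.imread(f)[140:280,220:390]
cv2.imwrite('pics/cropA.png',cv2.resize(i,None,fx=4.5,fy=4.2,interpolation=cv2.INTER_CUBIC))
E
```

```text
clock: 17.05
ee_pos: [0.571, -0.0146, 0.131]
orientation: [0.114, -3.136, -0.0]
wrist_force: [-0.5, 1.2, -2.3]
gripper_width: 0.0108
grip_force: 61.3
clock: 17.35
ee_pos: [0.5723, -0.0143, 0.1244]
orientation: [0.115, -3.138, -0.0]
wrist_force: [-0.3, 0.3, -2.7]
gripper_width: 0.0106
grip_force: 61.3
clock: 17.55
ee_pos: [0.5724, -0.0143, 0.1206]
orientation: [0.115, -3.139, -0.0]
wrist_force: [0.4, -0.1, -1.9]
gripper_width: 0.0105
grip_force: 61.3
tcp [ 0.5724 -0.0143  0.1206] yaw 94.19874105569644
top plate 940 ((0.582419753074646, -0.12259143590927124), (0.08522278070449829, 0.06454162299633026), 1.1788599491119385)
scene spot 23 [0.5481 0.1084 0.0806]
scene plate 1561 ((0.5791769027709961, -0.013337254524230957), (0.08902428299188614, 0.2803509533405304), 4.202144622802734)
```

View pics/cropA.png

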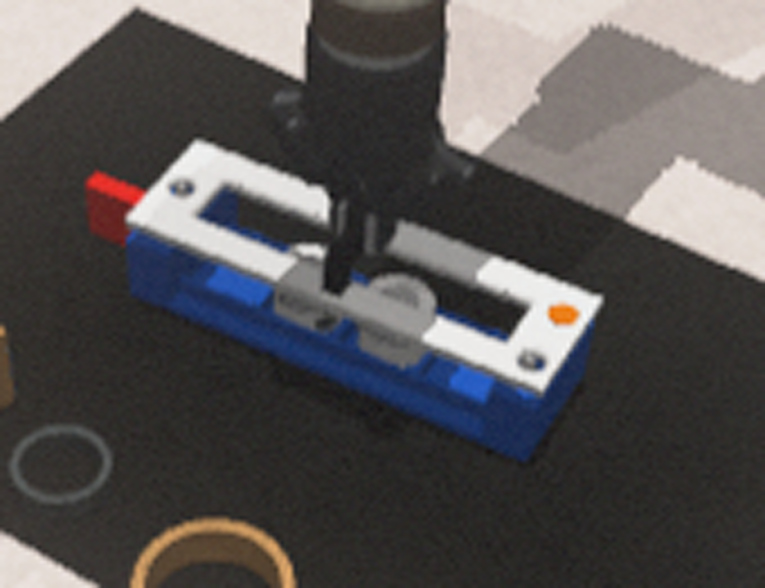

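The pins show in both holes, at about (181,188) and (531,360) in the crop. Lowering the rest of the way.

```bash
python3 -m pendant '[[0,0,0,-4,0],[0,0,0,0,0]]' && python3 -m pendant '[[0,0,0,-4,0],[0,0,0,0,0]]' && python3 -m pendant '[[0,0,0,-4,0],[0,0,0,0,0]]'&& python3 -m pendant '[[0,0,0,-3,0],[0,0,0,0,0]]'
```

```text
clock: 17.85
ee_pos: [0.5721, -0.015, 0.1168]
orientation: [0.114, -3.138, 0.002]
wrist_force: [-1.1, -2.4, -1.6]
gripper_width: 0.0104
grip_force: 61.5
clock: 18.05
ee_pos: [0.5716, -0.0152, 0.1123]
orientation: [0.114, -3.137, 0.003]
wrist_force: [-2.9, -3.9, -2.4]
gripper_width: 0.0104
grip_force: 61.3
clock: 18.25
ee_pos: [0.5715, -0.0151, 0.1083]
orientation: [0.114, -3.137, 0.002]
wrist_force: [-2.9, -3.6, -2.9]
gripper_width: 0.0106
grip_force: 61.2
clock: 18.45
ee_pos: [0.5716, -0.0151, 0.1054]
orientation: [0.114, -3.137, 0.002]
wrist_force: [-2.9, -4.0, -1.8]
gripper_width: 0.0105
grip_force: 61.5
```

```bash
python3 -m pendant '[[0,-0.5,-1,-1.5,0],[0,0,0,0,0]]' && python3 -m pendant '[[0,0,0,-1,0],[0.5,0,0,0,0],[0.5,0,0,0,0],[0.5,0,0,0,0]]' && python3 -m pendant '[[0.5,0,0,15,0],[0.5,0,0,30,0],[0.5,0,0,40,0],[1,0,0,40,0],[1,0,-40,30,0]]' && python3 -m pendant '[[1,0,-40,10,-0.1],[1,0,-40,0,-0.12],[1,0,-40,0,-0.14],[1,0,-40,0,-0.14],[1,0,-20,0,-0.14]]' && python3 -m pendant '[[1,0,0,0,-0.14],[1,0,0,0,-0.14],[1,0,0,0,-0.14],[1,0,0,0,-0.14],[1,0,0,0,-0.14]]'&& python3 -m pendant '[[1,0,0,0,-0.14],[1,0,0,0,-0.1],[1,0,0,0,0],[1,0,0,0,0]]'
cat > cov.py <<'E'
from meas import *
import sys
np.set_printoptions(suppress=True,precision=4)
st=env.state(); p=np.array(st['ee_pos']); R=cv2.Rodrigues(np.array(st['orientation'],float))[0]; print('tcp',p,'yaw',np.degrees(np.arctan2(R[1,1],R[0,1])),st['clock'])
for n in sys.argv[1:]:
    s=snap(n,n+'_%d.png'%(st['clock']*100)); C=cloud(s); X,Y,Z=C[...,0],C[...,1],C[...,2]
    h=cv2.cvtColor(s['color'],cv2.COLOR_RGB2HSV); H,S,V=[h[...,i].astype(int) for i in range(3)]
    reg=(X>.45)&(X<.75)&(Y>-.3)&(Y<.42)
    for c,a,M in blobs((H>6)&(H<22)&(S>140)&reg&(Z>.05)&(Z<.075),8): print(n,'spot',a,cast(s,c[None],.064)[0],np.nanmedian(C[M],0))
    for c,a,M in blobs(reg&(Z>.057)&(Z<.07)&(S<60)&(V>100),100):
        pts=np.argwhere(M)[:,::-1]; w=cast(s,pts,.064)[:,:2]; r=cv2.minAreaRect(w.astype(np.float32)); print(n,'plate',a,r,'zmed by y-half',np.nanmedian(Z[M&(Y<np.nanmedian(Y[M]))]),np.nanmedian(Z[M&(Y>np.nanmedian(Y[M]))]))
    for c,a,M in blobs(((H<6)|(H>174))&(S>150)&(Z>.044)&(Z<.056)&reg,15):
        w=cast(s,np.argwhere(M)[:,::-1],.05)[:,:2]; print(n,'handle',a,cast(s,c[None],.05)[0],cv2.minAreaRect(w.astype(np.float32)))
    for c,a,M in blobs((Z>.072)&(Z<.09)&reg,3): print(n,'pin',a,np.nanmedian(C[M],0))
E
python3 cov.py top wrist scene
```

```text
clock: 18.65
ee_pos: [0.5716, -0.0154, 0.1041]
orientation: [0.114, -3.138, -0.0]
wrist_force: [-3.2, -3.3, -1.9]
gripper_width: 0.0107
grip_force: 61.3
clock: 19.05
ee_pos: [0.5733, -0.0148, 0.1041]
orientation: [-0.116, 3.137, 0.001]
wrist_force: [-0.1, -0.2, 0.1]
gripper_width: 0.043
grip_force: 0.0
clock: 19.55
ee_pos: [0.5736, -0.0518, 0.2618]
orientation: [-0.126, 3.134, 0.003]
wrist_force: [1.8, -0.9, 0.1]
gripper_width: 0.0702
grip_force: 0.0
clock: 20.05
ee_pos: [0.5723, -0.2385, 0.2687]
orientation: [0.891, 3.011, -0.001]
wrist_force: [-0.2, 0.5, -0.7]
gripper_width: 0.0852
grip_force: 0.0
clock: 20.55
ee_pos: [0.5727, -0.2353, 0.2688]
orientation: [1.866, 2.526, 0.002]
wrist_force: [1.3, -1.0, 0.1]
gripper_width: 0.0855
grip_force: 0.0
clock: 20.95
ee_pos: [0.5725, -0.2352, 0.2687]
orientation: [2.146, 2.294, 0.001]
wrist_force: [-0.1, -1.2, -0.2]
gripper_width: 0.0852
grip_force: 0.0
tcp [ 0.5725 -0.2352  0.2687] yaw 3.8064815712435855 20.95
top spot 48 [0.547  0.1084 0.064 ] [0.547  0.1078 0.0653]
top plate 3222 ((0.5735421776771545, -0.015443861484527588), (0.0840189978
[... 710 characters left out ...]
2479815
wrist handle 661 [ 0.5816 -0.1821  0.05  ] ((0.5818714499473572, -0.1828845590353012), (0.013061865232884884, 0.05382390320301056), 4.178582668304443)
wrist pin 69 [ 0.5785 -0.1408  0.0757]
scene spot 24 [0.5472 0.1068 0.064 ] [0.5459 0.1068 0.0631]
scene plate 1547 ((0.5785908699035645, -0.014346271753311157), (0.08885368704795837, 0.28015801310539246), 4.130100250244141) zmed by y-half 0.06209783935968094 0.06226097274353726
scene handle 63 [ 0.5895 -0.1866  0.05  ] ((0.5904827117919922, -0.1875370889902115), (0.01823367178440094, 0.042888130992650986), 4.510251045227051)
scene pin 7 [ 0.5838 -0.1392  0.0741]
scene pin 51 [ 0.6024 -0.0105  0.0826]
scene pin 7 [0.5906 0.1093 0.0775]
```

```bash
python3 -m pendant '[[1,0,20,0,0.145],[1,0,20,0,0.145],[1,0,20,0,0.145],[1,0,20,0,0.145],[1,0,20,0,0.145]]' && python3 -m pendant '[[1,0,20,0,0.145],[1,0,20,0,0.145],[1,0,20,0,0.145],[1,0,20,0,0.145],[1,0,20,0,0.145]]' && python3 -m pendant '[[1,0,20,0,0.145],[1,0,20,0,0.145],[1,0,20,0,0.145],[1,0,20,0,0.145],[1,0,20,0,0.145]]' && python3 -m pendant '[[1,0,20,0,0.145],[1,0,20,0,0.145],[1,0,0,0,0.145],[1,0,0,0,0.145],[1,0,0,0,0.145]]'&& python3 -m pendant '[[1,0,0,0,0.145],[1,0,0,0,0.1],[1,0,0,0,0],[1,0,0,0,0]]'
python3 cov.py wrist; ls -t pics | head -1; cp pics/$(ls -t pics|head -1) pics/wtip.png
```

```text
clock: 21.6
ee_pos: [0.5721, -0.1346, 0.2686]
orientation: [1.187, 2.908, 0.0]
wrist_force: [0.7, 0.4, 0.7]
gripper_width: 0.0854
grip_force: 0.0
clock: 22.1
ee_pos: [0.5721, -0.0345, 0.2687]
orientation: [0.078, 3.14, 0.0]
wrist_force: [0.9, 0.4, -0.5]
gripper_width: 0.0858
grip_force: 0.0
clock: 22.6
ee_pos: [0.5721, 0.0655, 0.2686]
orientation: [-1.04, 2.964, 0.0]
wrist_force: [-0.3, 0.3, 0.5]
gripper_width: 0.0852
grip_force: 0.0
clock: 23.1
ee_pos: [0.5721, 0.1051, 0.2686]
orientation: [-2.025, 2.402, -0.0]
wrist_force: [0.5, 0.0, -0.4]
gripper_width: 0.0853
grip_force: 0.0
clock: 23.5
ee_pos: [0.5721, 0.1047, 0.2686]
orientation: [-2.293, 2.147, -0.0]
wrist_force: [-0.0, 0.9, -0.6]
gripper_width: 0.0854
grip_force: 0.0
tcp [0.5721 0.1047 0.2686] yaw -176.23524063188452 23.5
wrist spot 202 [0.5442 0.1088 0.064 ] [0.5443 0.1088 0.0643]
wrist plate 9384 ((0.5681039094924927, 0.027936100959777832), (0.08462939411401749, 0.1945270448923111), 4.079140663146973) zmed by y-half 0.06362782805717074 0.06360665974567112
wrist pin 36 [ 0.5999 -0.0063  0.0836]
wrist pin 7 [ 0.5836 -0.0076  0.0892]
wrist pin 3 [ 0.5782 -0.0079  0.0893]
wrist pin 3 [ 0.5729 -0.0083  0.089 ]
wrist pin 4 [ 0.5688 -0.0085  0.0896]
wrist pin 4 [ 0.5617 -0.009   0.0894]
wrist pin 9 [ 0.5549 -0.0096  0.0882]
wrist pin 40 [ 0.5418 -0.0106  0.0813]
wrist pin 54 [0.5847 0.1094 0.0757]
wrist_2350.png
```

View pics/wtip.png

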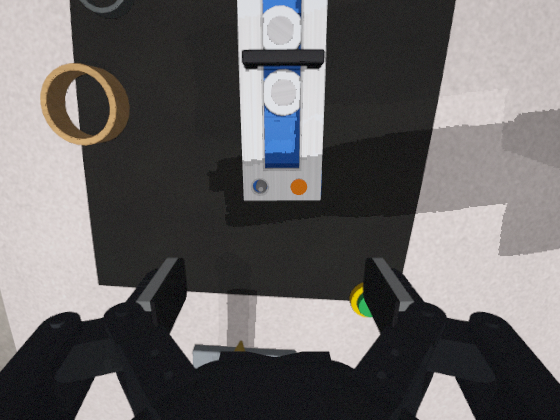

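The wrist view shows the brass tip's apex at about (240,342), the spot at (299,187) and pin b at (260,187). The green button is partly hidden at (365,302). I'll move 60 mm nearer for a cleaner reading.

```bash
python3 -m pendant '[[1,0,30,0,0],[1,0,30,0,0],[1,0,0,0,0],[1,0,0,0,0]]'
cat > tip.py <<'E'
from meas import *
s=snap('wrist'); cv2.imwrite('pics/tip_%d.png'%(env.state()['clock']*100),cv2.resize(s['color'][240:380,160:340,::-1],None,fx=4,fy=4,interpolation=cv2.INTER_CUBIC))
h=cv2.cvtColor(s['color'],cv2.COLOR_RGB2HSV); H,S,V=[h[...,i].astype(int) for i in range(3)]; C=cloud(s)
for c,a,M in blobs((H>8)&(H<35)&(S>60)&(C[...,2]>.075)&(C[...,2]<.16)&(C[...,1]>.2)&(C[...,1]<.35)&(C[...,0]>.5),3):
    px=np.argwhere(M)[:,::-1]; top=px[px[:,1]<=px[:,1].min()+1].mean(0)
    print('tip',a,c,'apex',top,cast(s,top[None],.09)[0],'depth',C[M].min(0),np.nanmedian(C[M],0))
for c,a,M in blobs((H>6)&(H<22)&(S>140)&(C[...,2]>.05)&(C[...,2]<.075)&(C[...,0]<.7)&(C[...,0]>.5),30): print('spot',a,c,cast(s,c[None],.064)[0])
for c,a,M in blobs((H>45)&(H<80)&(S>120)&(C[...,1]>.2),30): print('green',a,c,np.nanmedian(C[M],0),C[M].min(0),C[M].max(0),cast(s,c[None],np.nanpercentile(C[M][:,2],90))[0])
print(env.state()['ee_pos'])
E
python3 tip.py; cp $(ls -t pics/tip_*|head -1) pics/tipa.png
```

```text
clock: 23.95
ee_pos: [0.572, 0.1651, 0.2684]
orientation: [2.295, -2.144, 0.0]
wrist_force: [0.4, -0.5, 0.1]
gripper_width: 0.0854
grip_force: 0.0
tip 37 [241.1892 301.2703] apex [241.2857 298.5714] [0.5985 0.2959 0.09  ] depth [0.5931 0.2796 0.092 ] [0.5976 0.29   0.1033]
spot 216 [303.3843 129.6157] [0.5443 0.1088 0.064 ]
green 149 [381.9933 257.557 ] [0.4192 0.2673 0.0216] [0.4046 0.2633 0.0122] [0.4377 0.2813 0.0245] [0.421  0.2673 0.0231]
[0.572  0.1645 0.2684]
```

View pics/tipa.png

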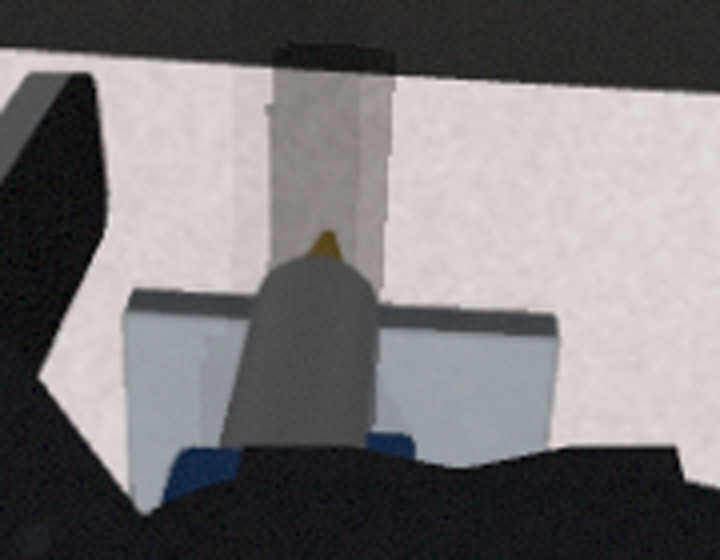

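```bash
python3 -m pendant '[[1,0,-40,0,0.005],[1,0,-45,0,0],[1,0,-45,0,0],[1,0,-45,0,0],[1,3,-45,0,0]]' && python3 -m pendant '[[1,3,-45,0,0],[1,3,-45,0,0],[0.5,3,-47,0,0],[0.5,0,0,0,0],[0.5,0,0,0,0]]' && python3 -m pendant '[[0.5,0,0,-40,0],[0.5,0,0,-45,0],[0.5,0,0,-40,0],[0.5,0,0,-30,0],[0.5,0,0,0,0]]'
```

```text
clock: 24.5
ee_pos: [0.5743, -0.0582, 0.2689]
orientation: [2.298, -2.142, 0.001]
wrist_force: [0.6, 0.0, -0.4]
gripper_width: 0.0853
grip_force: 0.0
clock: 25.0
ee_pos: [0.5833, -0.1946, 0.2682]
orientation: [2.295, -2.145, -0.001]
wrist_force: [-0.1, 0.9, -1.0]
gripper_width: 0.0442
grip_force: 0.0
clock: 25.5
ee_pos: [0.5803, -0.1898, 0.1086]
orientation: [2.299, -2.135, -0.016]
wrist_force: [-1.7, 0.2, 0.1]
gripper_width: 0.0426
grip_force: 0.0
```

```bash
python3 -m pendant '[[0.5,0,0,-20,0],[0.5,0,0,-20,0],[0.5,0,0,-18,0],[0.5,0,0,0,0],[0.5,0,0,0,0]]' && python3 -m pendant '[[0,0,0,0,0],[0,0,0,0,0],[0,0,0,0,0],[0,0,0,0,0]]'; python3 cov.py top
```

```text
clock: 26.0
ee_pos: [0.585, -0.1921, 0.0574]
orientation: [-2.301, 2.138, -0.003]
wrist_force: [-0.1, 0.3, 0.1]
gripper_width: 0.0424
grip_force: 0.0
clock: 26.4
ee_pos: [0.5851, -0.1926, 0.0576]
orientation: [-2.3, 2.138, -0.004]
wrist_force: [-0.4, 0.5, 5.4]
gripper_width: 0.0126
grip_force: 60.4
tcp [ 0.5851 -0.1926  0.0576] yaw -175.83534972383785 26.4
top spot 49 [0.5469 0.1079 0.064 ] [0.5469 0.1077 0.0647]
top plate 3205 ((0.57374107837677, -0.015433505177497864), (0.08401600271463394, 0.28001388907432556), 4.387707233428955) zmed by y-half 0.06496338516998201 0.06474670235705587
top handle 47 [ 0.5836 -0.1664  0.05  ] ((0.5842036604881287, -0.16697995364665985), (0.01293779443949461, 0.015058493241667747), 1.138326644897461)
top pin 3 [ 0.7428 -0.1585  0.0746]
top pin 4 [ 0.7418 -0.2676  0.0722]
top pin 3 [ 0.7349 -0.1737  0.0728]
top pin 3 [ 0.7228 -0.2202  0.0728]
top pin 6 [ 0.6175 -0.1781  0.0879]
top pin 3 [ 0.6022 -0.0193  0.0812]
top pin 18 [0.5872 0.1087 0.0759]
top pin 17 [ 0.5816 -0.1407  0.0767]
top pin 6 [ 0.5505 -0.183   0.0858]
```

```bash
python3 -m pendant '[[0.4,0,0,0,0],[0.4,0,0,0,0],[0.4,0,0,-9,0],[0,0,0,0,0],[0,0,0,0,0]]' && python3 -m pendant '[[0,0,0,0,0],[0,0,0,0,0],[0,2,7,0,0],[0,4,14,0,0],[0,4,14,0,0]]' && python3 -m pendant '[[0,4,14,0,0],[0,4,14,0,0],[0,4,14,0,0],[0,4,14,0,0],[0,4,14,0,0]]' && python3 -m pendant '[[0,4,14,0,0],[0,4,14,0,0],[0,4,14,0,0],[0,4,14,0,0],[0,0,0,0,0]]'; python3 cov.py top scene
```

```text
clock: 26.95
ee_pos: [0.5835, -0.192, 0.0455]
orientation: [2.3, -2.139, -0.003]
wrist_force: [-0.1, 0.5, -5.3]
gripper_width: 0.0131
grip_force: 58.4
clock: 27.45
ee_pos: [0.5939, -0.1573, 0.0463]
orientation: [2.299, -2.139, 0.0]
wrist_force: [-0.2, -2.7, -4.9]
gripper_width: 0.0131
grip_force: 58.5
clock: 27.95
ee_pos: [0.6142, -0.086, 0.0464]
orientation: [2.301, -2.139, -0.0]
wrist_force: [-0.5, -2.7, -5.5]
gripper_width: 0.013
grip_force: 58.5
clock: 28.45
ee_pos: [0.6307, -0.0279, 0.0464]
orientation: [-2.301, 2.135, 0.003]
wrist_force: [0.3, 2.3, -6.4]
gripper_width: 0.0132
grip_force: 58.4
tcp [ 0.6307 -0.0279  0.0464] yaw -175.69438054751222 28.45
top spot 47 [0.5931 0.2725 0.064 ] [0.5929 0.2716 0.0655]
top plate 2220 ((0.617842972278595, 0.17761391401290894), (0.08371635526418686, 0.2211398184299469), 4.267691612243652) zmed by y-half 0.06527959182723331 0.06472721231558914
top pin 3 [ 0.7427 -0.2684  0.0729]
top pin 4 [ 0.7348 -0.1726  0.0728]
top pin 4 [ 0.7237 -0.2108  0.0726]
top pin 5 [ 0.7207 -0.2327  0.0728]
top pin 3 [ 0.7169 -0.2477  0.0721]
top pin 19 [0.6458 0.1446 0.0849]
top pin 20 [0.6326 0.2714 0.075 ]
top pin 14 [0.5897 0.1405 0.0835]
scene spot 27 [0.5938 0.2705 0.064 ] [0.5929 0.2704 0.0634]
scene plate 1914 ((0.6237539649009705, 0.14775201678276062), (0.0881340503692627, 0.27919507026672363), 4.065534591674805) zmed by y-half 0.0629747099410497 0.06259021430361889
scene handle 41 [ 0.6321 -0.0106  0.05  ] ((0.6328291296958923, -0.01303008571267128), (0.02518497221171856, 0.016492847353219986), 86.32937622070312)
scene pin 16 [ 0.595  -0.0204  0.0811]
scene pin 11 [ 0.6233 -0.0175  0.0832]
scene pin 48 [ 0.6526 -0.0176  0.081 ]
scene pin 8 [0.6303 0.0224 0.0744]
scene pin 10 [0.5945 0.1516 0.0802]
scene pin 4 [0.6368 0.1544 0.0866]
scene pin 26 [0.656  0.1525 0.0799]
scene pin 10 [0.6362 0.2723 0.0762]
```

```bash
python3 -m pendant '[[0,3,8,0,0],[0,3,8,0,0],[0,1.5,5,0,0],[0,0,0,0,0],[0,0,0,0,0]]'; python3 cov.py top scene | grep -E 'tcp|spot'
python3 - <<'E'
import cv2,glob,os
f=max(glob.glob('pics/scene_*.png'),key=os.path.getmtime); i=cv2.imread(f)[180:280,330:460]
cv2.imwrite('pics/cropB.png',cv2.resize(i,None,fx=6,fy=6,interpolation=cv2.INTER_CUBIC))
E
```

```text
clock: 29.05
ee_pos: [0.6376, -0.0095, 0.0464]
orientation: [-2.3, 2.138, 0.002]
wrist_force: [-0.8, 1.8, -5.7]
gripper_width: 0.0131
grip_force: 58.5
tcp [ 0.6376 -0.0095  0.0464] yaw -175.83111193526446 29.05
top spot 50 [0.6003 0.2909 0.064 ] [0.6009 0.2903 0.0654]
scene spot 26 [0.6005 0.2894 0.064 ] [0.6006 0.2894 0.0638]
```

View pics/cropB.png

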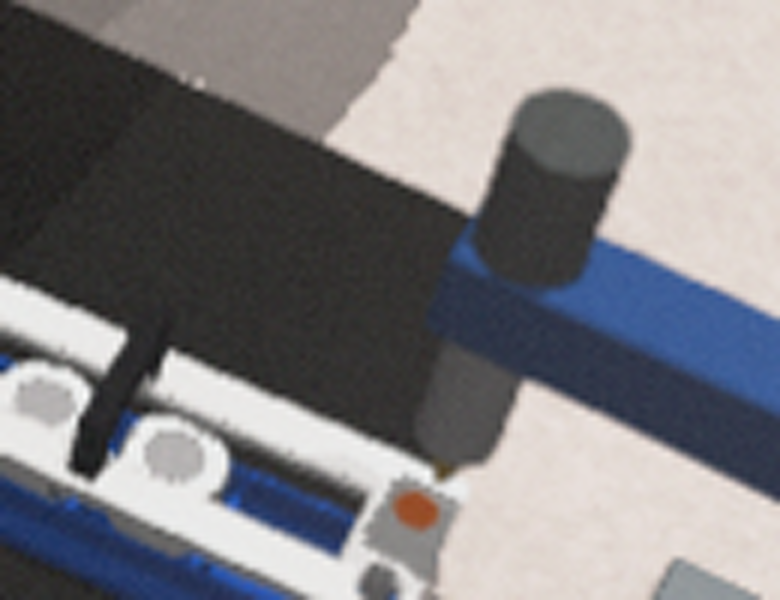

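The tip apex is at about (444,473) in the crop, i.e. pixel (404.0,258.8). The spot is at (416,510).

Run:
```python
from meas import *
s=snap('scene'); 
for a in ([404,258.8],[404,258.0],[404.5,259.5]): print(cast(s,[a],.09))
```

```text
[[0.5974 0.2957 0.09  ]]
[[0.5953 0.2947 0.09  ]]
[[0.5986 0.2975 0.09  ]]
```

```bash
python3 -m pendant '[[0,-1.5,4,0,0],[0,0,2,0,0],[0,0,0,0,0],[0,0,0,0,0]]'; python3 cov.py top scene | grep -E 'tcp|spot'
python3 - <<'E'
from meas import *
s=snap('scene'); C=cloud(s); h=cv2.cvtColor(s['color'],cv2.COLOR_RGB2HSV); H,S,V=[h[...,i].astype(int) for i in range(3)]
m=(H>12)&(H<35)&(S>70); m[:240]=0;m[266:]=0;m[:,:392]=0;m[:,414:]=0
for p in np.argwhere(m): print(p,h[p[0],p[1]],C[p[0],p[1]])
# head sides: silhouette centre at z ~.14-.18
q=C[(C[...,2]>.126)&(C[...,2]<.185)&(np.hypot(C[...,0]-.6,C[...,1]-.296)<.04)]
from scipy.optimize import least_squares
r=least_squares(lambda c:np.hypot(q[:,0]-c[0],q[:,1]-c[1])-.016,[.59,.29],loss='soft_l1',f_scale=.002); print('head axis scene',len(q),r.x,np.abs(r.fun).mean())
E
```

```text
clock: 29.6
ee_pos: [0.6363, -0.0047, 0.0467]
orientation: [-2.3, 2.14, -0.001]
wrist_force: [1.0, -2.3, -4.2]
gripper_width: 0.0132
grip_force: 58.6
tcp [ 0.6363 -0.0047  0.0467] yaw -175.87754107414585 29.6
top spot 46 [0.5998 0.2951 0.064 ] [0.599  0.2949 0.0651]
scene spot 27 [0.5996 0.294  0.064 ] [0.5999 0.2937 0.0639]
[257 403] [ 20 100  89] [0.6087 0.2936 0.1092]
[258 403] [ 18 112  93] [0.6091 0.2945 0.1063]
[258 404] [ 18 110  95] [0.6062 0.2962 0.1042]
[259 403] [ 18  93 104] [0.6062 0.2949 0.099 ]
head axis scene 227 [0.6018 0.2938] 0.0007306857850738698
```

```bash
python3 -m pendant '[[0.4,0,0,0,0],[0.4,0,0,0,0],[0.4,0,0,0,0],[0.4,0,0,0,0]]' && python3 -m pendant '[[0.4,0,0,15,0],[0.4,0,0,30,0],[0.4,0,0,40,0],[0.4,0,0,40,0],[0,-20,0,30,0]]' && python3 -m pendant '[[0,-35,20,0,0],[0,-35,35,0,0],[0,-35,35,0,0],[0,-35,35,0,0],[0,-35,35,0,0]]' && python3 -m pendant '[[0,-17,30,0,0],[0,0,30,0,0],[0,0,30,0,0],[0,0,0,0,0],[0,0,0,0,0]]'; python3 cov.py top scene | grep -E 'tcp|spot|plate'; python3 tip.py
```

```text
clock: 30.15
ee_pos: [0.6366, -0.004, 0.0472]
orientation: [-2.3, 2.138, -0.001]
wrist_force: [0.2, -0.4, 0.3]
gripper_width: 0.0338
grip_force: 0.0
clock: 30.65
ee_pos: [0.6184, -0.0041, 0.2045]
orientation: [-2.298, 2.137, -0.006]
wrist_force: [-0.2, -0.8, 0.2]
gripper_width: 0.0209
grip_force: 0.0
clock: 31.15
ee_pos: [0.4397, 0.1568, 0.202]
orientation: [-2.299, 2.139, -0.0]
wrist_force: [-0.0, 1.4, -0.3]
gripper_width: -0.0001
grip_force: 0.0
clock: 31.65
ee_pos: [0.4238, 0.2461, 0.2017]
orientation: [2.302, -2.138, 0.0]
wrist_force: [-0.0, -0.1, 0.7]
gripper_width: 0.0
grip_force: 0.0
tcp [0.4238 0.2461 0.2017] yaw -175.75631114492467 31.65
top spot 47 [0.5999 0.295  0.064 ] [0.599  0.2945 0.0658]
top plate 3066 ((0.625408411026001, 0.17129364609718323), (0.08533308655023575, 0.2796696722507477), 4.1852216720581055) zmed by y-half 0.06471001676210808 0.0646388721761616
scene spot 28 [0.5994 0.2943 0.064 ] [0.5988 0.2941 0.0637]
scene plate 1983 ((0.6303704380989075, 0.17157962918281555), (0.0882241502404213, 0.2787184715270996), 4.066951274871826) zmed by y-half 0.06230508562142156 0.06255249195834045
tip 166 [ 55.4337 256.0783] apex [ 60.25  250.625] [0.6004 0.2957 0.09  ] depth [0.5831 0.2831 0.0904] [0.5939 0.2925 0.1069]
spot 248 [ 82.0161 238.9476] [0.5969 0.2961 0.064 ]
green 1103 [272.4388 221.3191] [0.4216 0.2813 0.0226] [0.402  0.263  0.0135] [0.4407 0.3027 0.0247] [0.4216 0.2808 0.0235]
[0.4241 0.2448 0.2016]
```

```bash
python3 -m pendant '[[0,0,18,-30,0],[0,0,18,-40,0],[0,0,0,-40,0],[0,0,0,-30,0],[0,0,0,0,0]]' && python3 -m pendant '[[0,0,0,-5,0],[0,0,0,-4,0],[0,0,0,0,0]]' && python3 -m pendant '[[0,0,0,-3,0],[0,0,0,-2,0],[0,0,0,0,0]]'
```

```text
clock: 32.3
ee_pos: [0.4211, 0.2785, 0.0575]
orientation: [2.292, -2.135, -0.004]
wrist_force: [-1.4, -0.0, -0.4]
gripper_width: -0.0006
grip_force: 0.0
clock: 32.6
ee_pos: [0.4251, 0.2819, 0.0538]
orientation: [-2.298, 2.139, -0.001]
wrist_force: [-0.1, -0.2, -0.5]
gripper_width: -0.0
grip_force: 0.0
clock: 32.9
ee_pos: [0.4245, 0.2819, 0.0479]
orientation: [-2.3, 2.139, -0.001]
wrist_force: [0.2, 0.1, 1.7]
gripper_width: -0.0
grip_force: 0.7
```

```bash
python3 -m pendant '[[0,0,0,-3,0],[0,0,0,0,0]]' && python3 -m pendant '[[0,0,0,-2,0],[0,0,0,0,0]]'&& python3 -m pendant '[[0,0,0,-1.5,0],[0,0,0,0,0],[0,0,0,0,0]]'
```

```text
clock: 33.1
ee_pos: [0.4245, 0.2819, 0.0447]
orientation: [-2.3, 2.139, -0.001]
wrist_force: [0.3, -0.3, 3.6]
gripper_width: -0.0002
grip_force: 1.5
clock: 33.3
ee_pos: [0.4245, 0.2819, 0.0427]
orientation: [-2.3, 2.139, -0.0]
wrist_force: [0.4, 0.3, 4.7]
gripper_width: -0.0
grip_force: 2.0
clock: 33.6
ee_pos: [0.4245, 0.2819, 0.0413]
orientation: [-2.3, 2.139, -0.0]
wrist_force: [1.4, 0.5, 5.9]
gripper_width: 0.0001
grip_force: 2.3
```

```bash
python3 -m pendant '[[0,0,0,20,0],[0,0,0,45,0],[0,0,0,45,0],[0,0,0,45,0],[0,0,-30,5,0]]' && python3 -m pendant '[[0,0,-30,0,0],[0,17,-35,0,0],[0,35,-35,0,0],[0,35,-35,0,0],[0,35,-35,0,0]]' && python3 -m pendant '[[0,35,-35,0,0],[0,35,-35,0,0],[0.4,20,-16,0,0],[0.4,0,0,0,0],[0.4,0,0,0,0]]'; python3 cov.py top scene | grep -E 'tcp|spot|plate'
```

```text
clock: 34.1
ee_pos: [0.4268, 0.2551, 0.2063]
orientation: [-2.297, 2.128, -0.003]
wrist_force: [0.8, 0.2, -0.4]
gripper_width: -0.0
grip_force: 0.0
clock: 34.6
ee_pos: [0.5461, 0.0801, 0.2001]
orientation: [2.3, -2.138, -0.003]
wrist_force: [0.9, 1.1, 0.5]
gripper_width: 0.0001
grip_force: 0.0
clock: 35.1
ee_pos: [0.6351, -0.0047, 0.1992]
orientation: [2.298, -2.139, -0.005]
wrist_force: [0.5, -0.8, -0.6]
gripper_width: 0.0341
grip_force: 0.0
tcp [ 0.6351 -0.0047  0.1992] yaw -175.91220318422305 35.1
top spot 27 [ 0.7322 -0.2628  0.064 ] [ 0.7328 -0.2633  0.0642]
top spot 47 [0.5999 0.295  0.064 ] [0.599  0.2943 0.0652]
top plate 1201 ((0.6190532445907593, 0.2569233179092407), (0.08536651730537415, 0.10779024660587311), 4.058630466461182) zmed by y-half 0.0646568352156825 0.06464844734478625
scene spot 26 [0.5993 0.2942 0.064 ] [0.599  0.2939 0.0633]
scene plate 1990 ((0.6304492354393005, 0.1716059148311615), (0.08838503807783127, 0.27875974774360657), 4.066951751708984) zmed by y-half 0.06246986320608838 0.06260884042070247
```

```bash
python3 -m pendant '[[0.4,1,0,-40,0],[0.4,0,0,-40,0],[0.4,0,0,-30,0],[0.4,0,0,-20,0],[0.4,0,0,0,0]]' && python3 -m pendant '[[0.4,0,0,-12,0],[0.4,0,0,-9,0],[0.4,0,0,0,0]]' && python3 -m pendant '[[0,0,0,0,0],[0,0,0,0,0],[0,0,0,0,0],[0,0,0,0,0]]'
```

```text
clock: 35.7
ee_pos: [0.6333, -0.0029, 0.0676]
orientation: [2.299, -2.134, -0.01]
wrist_force: [-0.5, 0.2, 0.2]
gripper_width: 0.0342
grip_force: 0.0
clock: 36.0
ee_pos: [0.6366, -0.0041, 0.0495]
orientation: [2.3, -2.139, -0.001]
wrist_force: [-0.7, 0.3, -1.3]
gripper_width: 0.034
grip_force: 0.0
clock: 36.4
ee_pos: [0.6375, -0.0044, 0.051]
orientation: [-2.3, 2.139, -0.001]
wrist_force: [-1.8, -0.0, 3.8]
gripper_width: 0.0127
grip_force: 59.9
```

```bash
python3 -m pendant '[[0,-1,-7,0,0],[0,-3,-14,0,0],[0,-3,-14,0,0],[0,-3,-14,0,0],[0,-3,-14,0,0]]' && python3 -m pendant '[[0,-3,-14,0,0],[0,-3,-14,0,0],[0,-3,-14,0,0],[0,-3,-14,0,0],[0,-3,-14,0,0]]' && python3 -m pendant '[[0,-1,-7,0,0],[0,0,0,0,0],[0,0,0,0,0]]' && python3 -m pendant '[[0.4,0,0,0,0],[0.4,0,0,0,0],[0.4,0,0,0,0],[0.4,0,0,0,0]]' && python3 -m pendant '[[0.4,0,0,15,0],[0.4,0,0,30,0],[0.4,0,0,40,0],[0.4,0,0,40,0],[0.4,0,-10,30,0]]' && python3 -m pendant '[[0.4,0,-40,0,0],[0.4,0,-40,0,0],[0.4,0,0,0,0],[0.4,0,0,0,0]]'; python3 cov.py top scene | grep -E 'tcp|spot|plate|pin'
python3 - <<'E'
from meas import *
s=snap('top','fin.png'); measure(s)
E
```

```text
clock: 36.9
ee_pos: [0.6255, -0.0654, 0.0509]
orientation: [-2.297, 2.134, 0.001]
wrist_force: [1.4, 7.2, 2.1]
gripper_width: 0.0131
grip_force: 60.0
clock: 37.4
ee_pos: [0.6105, -0.1355, 0.051]
orientation: [-2.297, 2.135, 0.001]
wrist_force: [1.6, 7.4, 3.3]
gripper_width: 0.0126
grip_force: 60.1
clock: 37.7
ee_pos: [0.609, -0.1443, 0.051]
orientation: [-2.299, 2.139, -0.002]
wrist_force: [-0.2, 2.6, 4.9]
gripper_width: 0.0129
grip_force: 60.3
clock: 38.1
ee_pos: [0.6078, -0.1445, 0.0496]
orientation: [2.3, -2.139, -0.001]
wrist_force: [-0.6, 0.2, -0.1]
gripper_width: 0.0338
grip_force: 0.0
clock: 38.6
ee_pos: [0.6087, -0.1537, 0.2078]
orientation: [-2.301, 2.137, -0.003]
wrist_force: [0.1, -0.7, -0.1]
gripper_width: 0.0344
grip_force: 0.0
clock: 39.0
ee_pos: [0.6076, -0.2353, 0.2045]
orientation: [2.298, -2.142, -0.002]
wrist_force: [-0.3, 0.4, -0.6]
gripper_width: 0.0341
grip_force: 0.0
tcp [ 0.6076 -0.2353  0.2045] yaw -175.97296280878177 39.0
top spot 50 [0.5732 0.1552 0.064 ] [0.5737 0.1549 0.0649]
top plate 3188 ((0.5988442301750183, 0.031699925661087036), (0.08405646681785583
[... 3863 characters left out ...]
-0.0398  0.0666]
pin [295.7143 241.1429] 7 [ 0.5714 -0.059   0.078 ] [ 0.5715 -0.0599  0.0678]
pin [196.5    245.8333] 12 [0.5575 0.1488 0.078 ] [0.5579 0.1523 0.0664]
pin [203.4444 245.1111] 9 [0.5593 0.1342 0.078 ] [0.5593 0.1357 0.0669]
pin [208.5  244.25] 4 [0.5613 0.1237 0.078 ] [0.5605 0.1258 0.067 ]
pin [230.8571 244.    ] 7 [0.5627 0.0767 0.078 ] [0.5625 0.078  0.0664]
pin [242.1667 244.5   ] 6 [0.5621 0.053  0.078 ] [0.5619 0.0546 0.0664]
pin [281.6 244.4] 5 [ 0.564  -0.0296  0.078 ] [ 0.5625 -0.0283  0.0666]
pin [302.2 243.2] 5 [ 0.5673 -0.0726  0.078 ] [ 0.5675 -0.0727  0.0663]
pin [263.5  245.25] 4 [0.5615 0.0082 0.078 ] [0.5617 0.0089 0.0669]
handle 162 [ 0.6089 -0.1378  0.05  ]
```

View pics/fin.png

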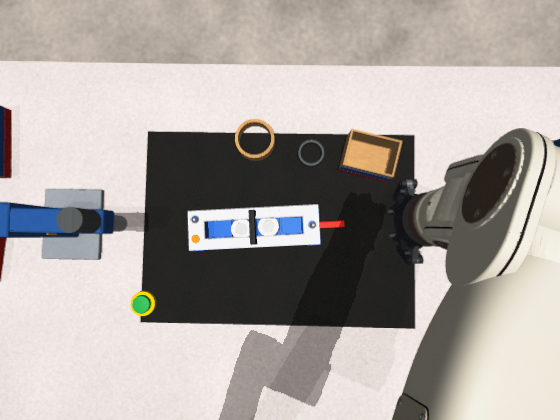

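The final view shows the covered tray flush, with the spot at (195,239), about 14 cm from the tip. The bystanders haven't moved and the gripper is clear.

```bash
python3 -c "
from plant import order
print(order.hand_in())"
```

```text
the job is handed in; nothing more can be done
None
```

I handed the job in after about 39 s of robot time; hand-in gave no verdict. Both pistons stand in pockets 2 and 3, the plate is flush, the button was pressed with the spot about 2–4 mm from the tip, and the tray is drawn back so the spot is about 14 cm clear.

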